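Wind the cap sealer's head up to its index clip with the loose crank

TASK

The bench cap sealer is still set low for vials and the taller bottles are next. Take the crank from its parking stub, feel its socket gently on to the square end of the lead screw until it sits fully home, without forcing it, and wind the sealing head up until its pointer is level with the red index clip; then lift the crank off and set it back fully down on its stub. Do not shift the clip, and leave the vial and the bottles standing where they are.

Things in the scene. Friction and masses are not known exactly. Their poses are not given: they have to be found in the camera images.
- sealer: bench cap sealer, fixed: grey base plate 150 x 170 mm (top 16 mm up), two rods and a lead screw carrying an aluminium top plate (48 x 166 mm, upper face 197 mm up), white sealing head on a carriage below it. Origin: centre of the underside; x to the machine's back (the head sticks out to -x), y to its left, z up. On the top plate only the screw's end, the stub and 3 mm bolts stand up.
- spindle_seat (a point): on the screw's vertical axis, centre of its shoulder (28 mm collar, 6 mm above the top plate): the hub's underside is here when home. Above it: a 14 mm square, 20 mm high, then a round nose 14 mm thick, 11 mm high, its upper 8 mm coned to 6 mm. The square may stand at any angle about the axis (not given; it turns with the screw). Axes: the sealer's. It is 86 mm to the left of the stub.
- sealing_head (a joint): height of the sealing head above its lowest position (m), 0 to 0.044. The lead screw, turned clockwise seen from above, raises it 12 mm a turn; the screw drags with about 0.2 N m and holds the head where it is left.
- stub_seat (a point): centre of the washer of the parking stub, 4 mm above the top plate. The stub is a round pin 12 mm thick with a coned tip, 16 mm high above this point, at the right end of the top plate. The crank stands on it at the start with its hub's underside here, and goes back here, at any angle. Axes: the sealer's.
- crank: loose steel crank, 0.2 to 0.3 kg. Square hub 28 x 28 mm, 54 mm high; origin: centre of its underside, z up. In the underside is a square socket 15.6 mm wide, 34 mm deep, sides parallel to the hub's (0.1 rad of play on the screw's square). A flat arm 16 mm wide, 20 to 28 mm above the underside, runs along +x to the handle. The flats at +y and -y are free to grip.
- crank_handle (a point): middle of the crank's black handle, 53 mm above the hub's underside, 55 mm from the hub's axis along the crank's +x: an upright plastic sleeve 21 to 23 mm thick, from 29 to 76 mm above the hub's underside. It turns freely on its pin, so a gripper that holds it need not turn while leading it round.
- pointer (a point): tip of the black pointer on the left side of the sealing head's carriage; it rises with the head. Axes: the sealer's.
- clip_mark (a point): edge nearest the pointer, at mid height, of the red index clip (26 x 11 mm, 6 mm high) on the white ruled bar left of the column; 19 to 32 mm above the pointer at the start. The clip slides up or down if pushed. Axes: the sealer's.
- sample_vial: bystander: white vial with a blue-green cap, 31 mm thick and 62 mm high, loose on the base plate under the sealing head. Origin: centre of its underside.
- bottle_a: bystander: amber bottle with dark lid, 57 mm thick, 100 mm high, loose on the table. Origin: centre of its underside.
- bottle_b: bystander: amber bottle like bottle_a. Origin: centre of its underside.

How it is judged:
By the outcome, as a careful person would: the job done as asked, in the order asked, and still so for the second after the job is handed in, with the robot touching nothing.
It also fails if it takes over 72 s, if anything falls off the work surface, if the arm or the gripper's body presses on something with over 40 N, if the wrist force passes 120 N, or if a joint passes its speed limit or range.

ROBOT

A 6-joint arm with a two-finger parallel gripper is mounted at the origin on the work surface; the furniture and walls round the work are solid. World frame = base frame: x ahead of the robot, y to its left, z up, the work surface at z = 0. Lengths are in m, angles in rad, forces in N, time in s.
With the tool pointing down it reaches from about 0.375 to 0.9 m from the base axis. Payload 3.1 kg.
Tool frame: the origin (TCP) lies on the front face of the gripper's body, between the roots of the fingers; the fingertips stand 70 mm ahead of it and the grasp point (between the pads) lies 51 mm ahead of it; z points along the fingers, y is the line along which they close (so a half turn about z gives the same grasp; the last joint's range is limited). The gripper opens to 87 mm and grips with 3 to 60 N. Pads are 19 mm wide; open, the fingers measure 117 mm over their backs; the gripper's body (75 mm by 190 mm) begins 51 mm behind the grasp point.
Start: joints at [-1.381, 0.527, 1.433, -0, 1.181, -0.178], TCP at [0.225, -0.583, 0.292] pointing down, gripper open.
Joint ranges: [-3.08, 3.08], [-0.75, 2.2], [0.22, 2.44], [-1.43, 4.57], [0, 2.65], [-2.85, 2.85]. Speed limits (rad/s): [2.79, 2.79, 3.14, 3.14, 3.14, 3.14].

INTERFACE

Orientations are given as a unit quaternion [x, y, z, w].
In Python, from rig import robot, cams, ticket gives the robot as it stands. The module is installed in compiled form; this text tells all that it offers.
- The arm moves only by the shell command python3 -m crank 'ROWS' [FORCE]. ROWS is JSON, a list of rows, each a list of 7 numbers: the shift along the tool's x, y, z in cm, then the turn, a rotation vector about the tool's x, y, z in rad, then the closure, from 0 (fully open) to 1 (shut). A call has 1 to 5 rows; each row shifts and turns the commanded pose from where the row before left it, along the tool's axes as they then stand; what a row does not reach is not made up. A row lasts 1/8 s, in which the tool goes at most 62.5 mm and 10.7 degrees, less where a joint would pass 70% of its speed; a pose out of reach is approached as far as the arm can. A call is refused whole if a number of a shift passes 6.25 or a number of a turn 0.188, either way. A call with a gripper value outside its range is refused whole. The fingers move at their own pace and stop on an object; FORCE is the grip in N (left out, the last holds). Time passes only in rows, so rows that do not move let the fingers close. It gives the time, the measured TCP pose, the force, the opening and the grip force at its end, in the units of the state.
- robot.get_obs(): the state, without advancing time (a new reading comes with each control period).
- cams.camera(name): name is "scene" or "top" or "wrist"; returns the picture (384x512x3 uint8, red, green, blue); there is no depth.
- cams.camera_info(name): a dict with "intrinsics" (3x3 intrinsics, pixels), "pose" (4x4, takes a point from camera to world coordinates). Camera axes: x right, y down, z forward; pixel columns grow to the right and rows downward; lengths in m; the calibration is good to about 2 mm. A picture is of the moment at which its call begins: read the wrist's pose just before it. camera_info takes no time and is no camera call; for the wrist camera it gives the pose at the moment of the call.
- ticket.hand_in(): hands the job in; it is judged then, once.
The state is a dict: "time": time; "q": joint angles; "joint_velocities": joint speeds; "joint_torque": joint torques, N m; "position": TCP position; "tool_rot": TCP orientation; "ft_force": force on the tool from outside, world axes, zero at the start; "moment": the same for the moment, N m; "grip_width": finger opening in m; "grip_force": force on a finger pad.
Only numpy, scipy, OpenCV 4.12 (cv2) and the standard library are available. Lean on these libraries where they do the work, as an engineer would, in place of code of your own. Each camera call takes 0.05 s, during which the arm holds its last target. There are 200 camera calls.

## Working session

There is one attempt and no reset: what is moved stays moved. The work goes in short steps, Python scripts to look and compute and a shell command to move; the robot and the scene stay as the last step left them, time stands still between calls to the robot, and variables do not carry over. Pictures are saved under pics/ and viewed, at most 10 in all, crops included, and the job is handed in when it is done.

```bash
mkdir -p pics; ls
python3 - <<'E'
from rig import robot,cams
import cv2,numpy as np
o=robot.get_obs();print({k:np.round(v,3).tolist() for k,v in o.items()})
for n in("scene","top","wrist"):
    i=cams.camera_info(n);print(n,np.round(i['intrinsics'],1).tolist(),np.round(i['pose'],4).tolist())
    im=cams.camera(n);cv2.imwrite(f'pics/{n}0.png',im[:,:,::-1])
a=[cv2.imread(f'pics/{n}0.png') for n in("scene","top")]
cv2.imwrite('pics/s0.png',cv2.resize(a[0],(800,600),interpolation=cv2.INTER_CUBIC));cv2.imwrite('pics/t0.png',cv2.resize(a[1],(800,600),interpolation=cv2.INTER_CUBIC))
E
```

```text
pics
{'time': 0.0, 'q': [-1.38, 0.528, 1.434, 0.0, 1.181, -0.178], 'joint_velocities': [-0.0, -0.002, -0.002, -0.001, 0.001, -0.0], 'joint_torque': [-0.001, -44.005, -17.659, 0.063, 0.058, -0.0], 'position': [0.225, -0.582, 0.291], 'tool_rot': [0.983, 0.183, -0.0, -0.001], 'ft_force': [-0.407, -0.411, 0.278], 'moment': [-0.007, 0.013, -0.032], 'grip_force': 0.0, 'grip_width': 0.087}
scene [[378.1, 0.0, 261.6], [0.0, 378.1, 195.2], [0.0, 0.0, 1.0]] [[-0.5646, -0.3847, 0.7302, -0.2701], [-0.8251, 0.2406, -0.5112, 0.7235], [0.0209, -0.8911, -0.4533, 0.57], [0.0, 0.0, 0.0, 1.0]]
top [[367.3, 0.0, 255.3], [0.0, 367.3, 193.5], [0.0, 0.0, 1.0]] [[0.0008, -0.9954, 0.0959, 0.2823], [-0.9996, 0.002, 0.0285, 0.2891], [-0.0286, -0.0959, -0.995, 0.9992], [0.0, 0.0, 0.0, 1.0]]
wrist [[342.6, 0.0, 258.3], [0.0, 342.6, 180.8], [0.0, 0.0, 1.0]] [[0.3601, -0.8986, -0.2506, 0.2934], [-0.9329, -0.3478, -0.0934, -0.5571], [-0.0032, 0.2674, -0.9636, 0.3842], [0.0, 0.0, 0.0, 1.0]]
```

View pics/s0.png

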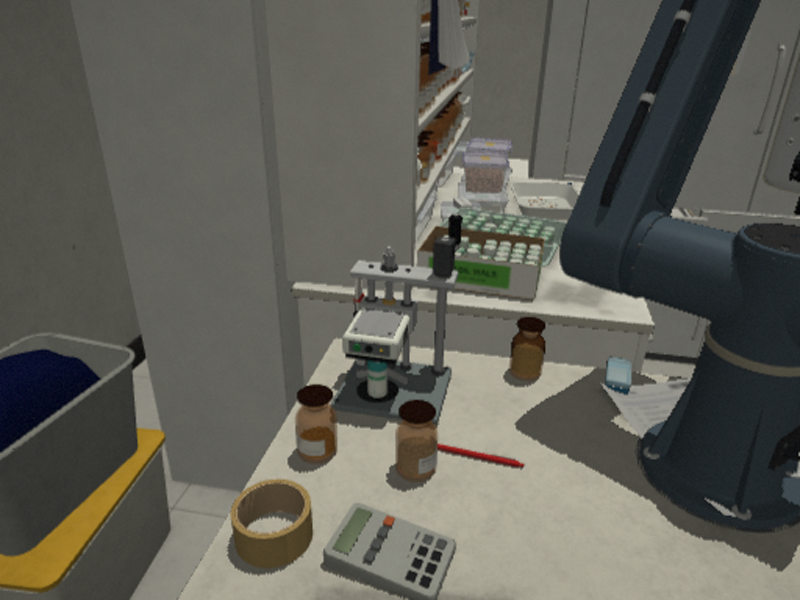

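View pics/t0.png

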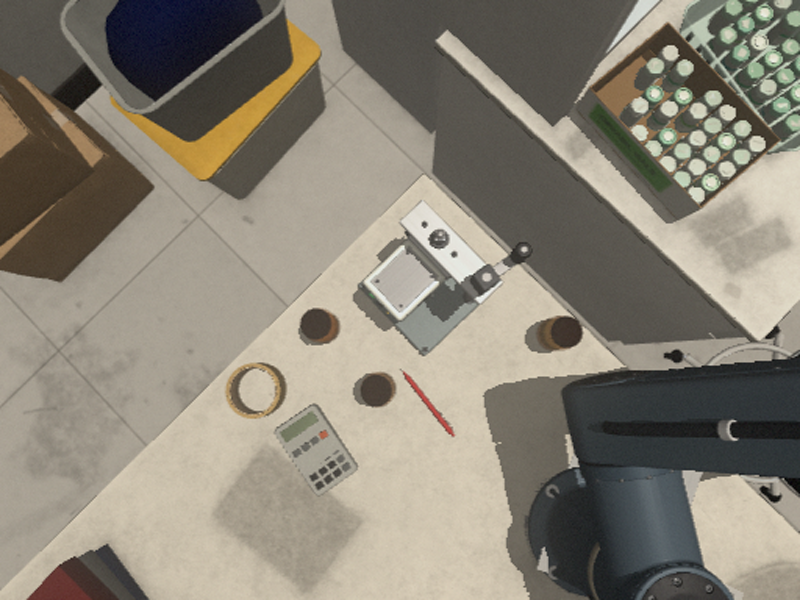

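The scene view shows the sealer at about (400,330), with the screw at (390,258) and the crank on its stub at (445,255). In the top view the screw is at (438,238), the hub at (484,277) and the handle at (521,250). Next I'll take enlarged crops.

```bash
cat > h.py <<'E'
import numpy as np,cv2
from rig import robot,cams
def ray(n,u,v,z,info=None):
    i=info or cams.camera_info(n);P=np.array(i['pose']);K=np.array(i['intrinsics'])
    d=P[:3,:3]@np.linalg.solve(K,[u,v,1]);o=P[:3,3];return o+d*(z-o[2])/d[2]
def proj(n,p,info=None):
    i=info or cams.camera_info(n);P=np.array(i['pose']);c=P[:3,:3].T@(np.array(p)-P[:3,3]);u=np.array(i['intrinsics'])@c;return u[:2]/u[2]
def tri(obs): # [(info,u,v)]
    A=np.zeros((3,3));b=np.zeros(3)
    for i,u,v in obs:
        P=np.array(i['pose']);d=P[:3,:3]@np.linalg.solve(np.array(i['intrinsics']),[u,v,1]);d/=np.linalg.norm(d);M=np.eye(3)-np.outer(d,d);A+=M;b+=M@P[:3,3]
    return np.linalg.solve(A,b)
E
python3 - <<'E'
from h import *
print(ray('top',438*.64,238*.64,.23),ray('top',484*.64,277*.64,.255),ray('top',521*.64,250*.64,.277))
t=cv2.imread('pics/top0.png')[120:200,225:345];s=cv2.imread('pics/scene0.png')[130:250,210:310]
c=np.zeros((600,800,3),np.uint8);a=cv2.resize(t,None,fx=4,fy=4,interpolation=2);b=cv2.resize(s,None,fx=3.2,fy=5/1.0*.64,interpolation=2)
c[:a.shape[0],:480]=a;c[:b.shape[0],480:480+b.shape[1]]=b
cv2.imwrite('pics/c0.png',c)
E
```

```text
[0.44422794 0.25794581 0.23      ] [0.38702359 0.19939159 0.255     ] [0.41832306 0.1548324  0.277     ]
```

View pics/c0.png

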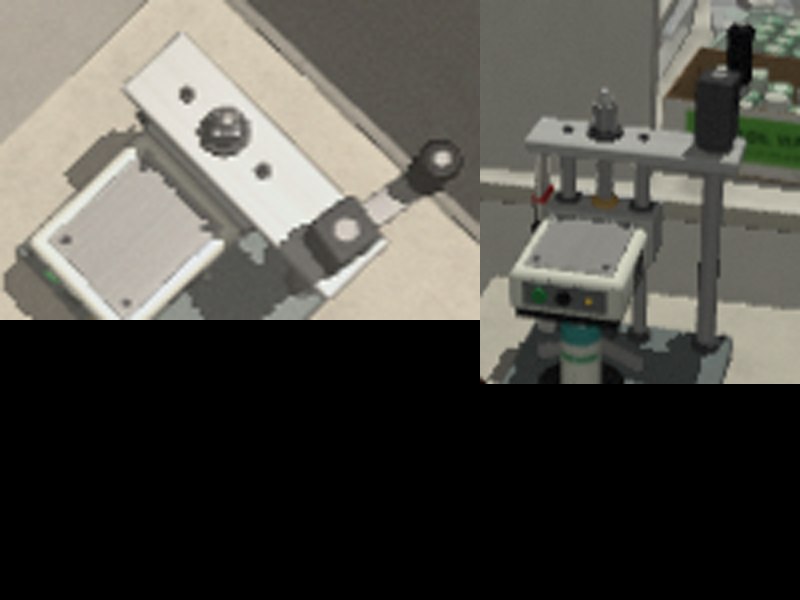

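The crop shows the screw at (224,128) in the top crop, the hub at (345,230) and the handle at (440,158). The clip is red, at about (543,193) in the scene crop. A counter stands behind the machine, so I'll find its edges to know the clearance.

Run:
```python
from h import *
T=cams.camera_info('top');S=cams.camera_info('scene');k=.64
for a,b in [((440,35),(293,288)),((760,335),(650,325)),((438,238),(390,250)),((521,248),(455,217)),((484,277),(445,240))]:
    p=tri([(T,a[0]*k,a[1]*k),(S,b[0]*k,b[1]*k)]);print(np.round(p,3),np.round(proj('top',p)/k-a,1),np.round(proj('scene',p)/k-b,1))
# refined from crop (4x): top crop origin (225,120)
f=lambda u,v,z:ray('top',225+u/4,120+v/4,z)
print('screwtop',f(224,120,.234),'hub',f(346,230,.255),'handle',f(441,158,.277))
a=[f(u,v,.197) for u,v in[(181,33),(122,86),(385,242),(330,298)]];print(np.round(a,4));
```

```text
[ 0.877  0.243 -0.011] [-0.3 -0.2] [0.3 0.1]
[ 0.323 -0.304 -0.009] [-1.  -0.8] [ 1.  -0.1]
[0.445 0.259 0.231] [-0.8 -0.6] [0.9 0.1]
[0.422 0.154 0.273] [-0.1 -0.1] [0.1 0. ]
[0.387 0.199 0.255] [-0.1 -0. ] [0.1 0. ]
screwtop [0.4483591  0.25664369 0.234     ] hub [0.38656009 0.19586827 0.255     ] handle [0.41931068 0.15124638 0.277     ]
[[0.5058 0.2787 0.197 ]
 [0.4759 0.3116 0.197 ]
 [0.388  0.1674 0.197 ]
 [0.3572 0.1978 0.197 ]]
```

```bash
python3 -m crank '[[5.5,0,-2.5,0,0,-0.09,0],[5.5,0,-2.5,0,0,-0.09,0],[5.5,0,-2.5,0,0,-0.095,0],[5.5,0,-2,0,0,-0.1,0],[5.5,0,-2,0,0,-0.1,0]]'; python3 -m crank '[[5.8,0,-1,0,0,-0.105,0],[5.8,0,-0.5,0,0,-0.105,0],[5.8,0,0,0,0,-0.11,0],[5.8,0,0,0,0,-0.11,0],[5.8,0,0,0,0,-0.11,0]]'
```

```text
time: 0.78
position: [0.4587, -0.4387, 0.4075]
tool_rot: [0.912, 0.411, 0.0, -0.0]
ft_force: [0.5, -0.9, 0.3]
grip_width: 0.0871
grip_force: 0.0
time: 1.4
position: [0.5989, -0.1884, 0.4217]
tool_rot: [0.769, 0.639, -0.0, -0.0]
ft_force: [0.1, -0.0, 0.2]
grip_width: 0.0873
grip_force: 0.0
```

```bash
python3 -m crank '[[4.2,-3.5,0,0,0,-0.1025,0],[4.6,-3.0,0,0,0,-0.1025,0],[4.9,-2.6,0,0,0,-0.1025,0],[5.1,-2.0,0,0,0,-0.1025,0],[5.3,-1.5,0,0,0,-0.1025,0]]'; python3 -m crank '[[5.4,-1.0,0,0,0,-0.1025,0],[5.5,-0.4,0,0,0,-0.1025,0],[5.5,0.1,0,0,0,-0.1025,0],[0,0,0,0,0,0,0],[0,0,0,0,0,0,0]]'
python3 - <<'E'
from h import *
import pickle
im=cams.camera('wrist');i=cams.camera_info('wrist');pickle.dump(i,open('w1.pkl','wb'))
cv2.imwrite('pics/w1.png',cv2.resize(im[:,:,::-1],(800,600),interpolation=2))
E
```

```text
time: 2.02
position: [0.4652, 0.0525, 0.4221]
tool_rot: [0.582, 0.813, 0.0, -0.0]
ft_force: [1.0, -0.6, -0.3]
grip_width: 0.0873
grip_force: 0.0
time: 2.65
position: [0.3864, 0.1953, 0.4222]
tool_rot: [0.452, 0.892, -0.0, 0.0]
ft_force: [1.6, 0.3, -0.6]
grip_width: 0.087
grip_force: 0.0
```

View pics/w1.png

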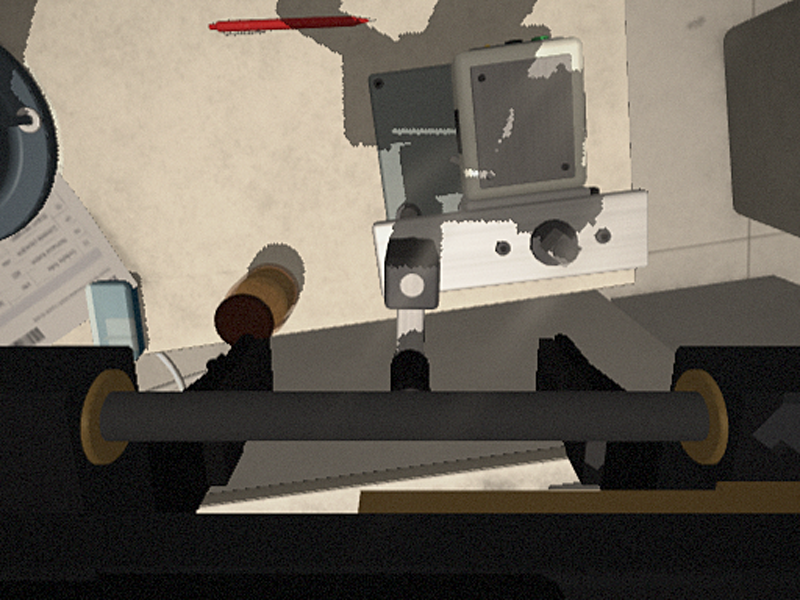

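The wrist view shows the hub's top face centred near (412,281), square to the image, with the handle at (410,370) and the screw collar at about (555,242). Next I'll zoom in for the screw's square angle.

Run:
```python
from h import *
import pickle
i=pickle.load(open('w1.pkl','rb'));k=.64
f=lambda u,v,z:np.round(ray('wrist',u*k,v*k,z,i),4)
print('hub',f(412,281,.255),[f(*p,.255) for p in [(386,252),(438,252),(386,309),(438,309)]]);print('collar',f(555,242,.203));print('handle',f(409,352,.277))
im=cv2.imread('pics/w1.png')[190:320,370:660]
l=cv2.createCLAHE(4,(2,2));g=cv2.cvtColor(im,6);g=(255*(g/255)**.5).astype(np.uint8)
cv2.imwrite('pics/w1c.png',cv2.resize(g,None,fx=2.75,fy=2.75,interpolation=2))
```

```text
hub [0.3888 0.1981 0.255 ] [array([0.3695, 0.2025, 0.255 ]), array([0.3904, 0.2177, 0.255 ]), array([0.3869, 0.1783, 0.255 ]), array([0.4084, 0.194 , 0.255 ])]
collar [0.4521 0.2564 0.203 ]
handle [0.4047 0.1736 0.277 ]
```

View pics/w1c.png

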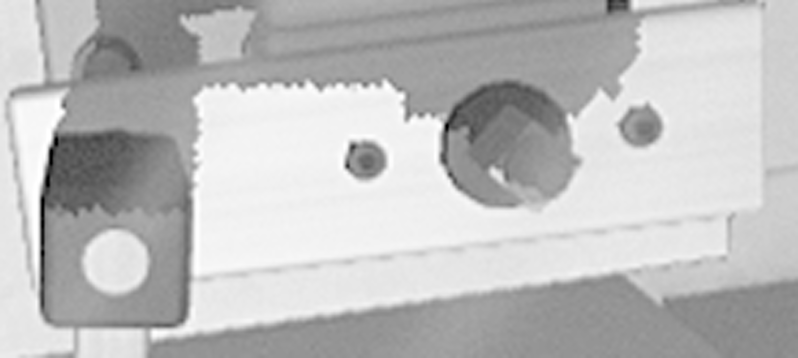

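```bash
python3 -m crank '[[-2,3,1.5,0,0,0,0],[-2.2,3,1.5,0,0,0,0],[-2.1,2.9,1,0,0,0,0],[0,0,0,0,0,0,0],[0,0,0,0,0,0,0]]'
python3 - <<'E'
from h import *
import pickle
im=cams.camera('wrist');i=cams.camera_info('wrist');pickle.dump(i,open('w2.pkl','wb'))
cv2.imwrite('pics/w2.png',im[:,:,::-1])
p=proj('wrist',[.452,.256,.21],i);print(p)
u,v=p.astype(int);u0,v0=max(u-90,0),max(v-60,0);print(u0,v0)
c=im[v0:v0+120,u0:u0+160,::-1];g=(255*(c/255)**.6).astype(np.uint8)
cv2.imwrite('pics/w2c.png',cv2.resize(g,(800,600),interpolation=2))
E
```

```text
time: 3.32
position: [0.4954, 0.196, 0.3818]
tool_rot: [0.453, 0.892, -0.001, -0.001]
ft_force: [0.3, -0.2, 0.3]
grip_width: 0.0868
grip_force: 0.0
[260.04022173  85.00290323]
170 25
```

View pics/w2c.png

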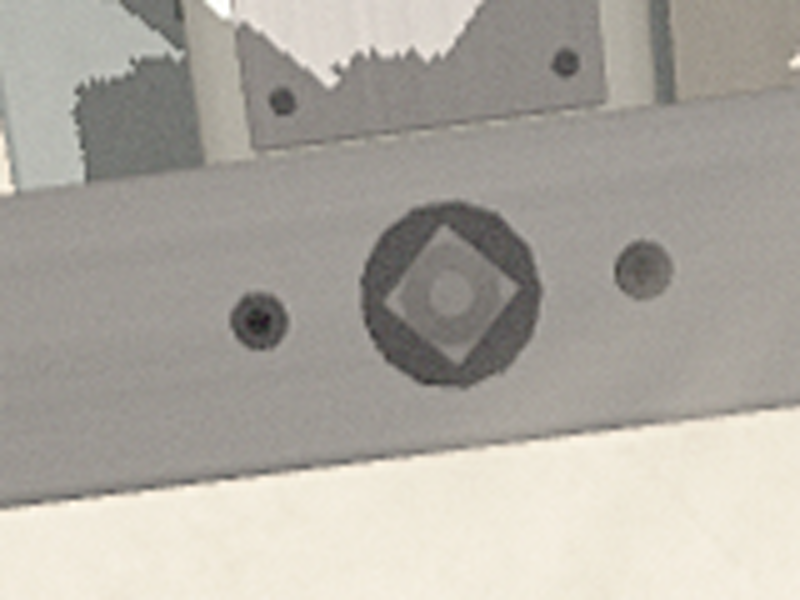

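The screw is seen from straight above, its square a diamond with corners (446,225), (520,290), (461,364) and (384,298), and its nose at (453,294).

Run:
```python
from h import *
import pickle
i=pickle.load(open('w2.pkl','rb'));j=pickle.load(open('w1.pkl','rb'))
f=lambda u,v,z:ray('wrist',170+u/5,25+v/5,z,i)
c=np.array([f(*p,.223) for p in[(446,225),(520,290),(461,364),(384,298)]])
print('sq centre',c.mean(0),'collar',f(451,294,.203),'nose',f(453,294,.234))
e=np.roll(c,-1,0)-c;print('edges deg',np.degrees(np.arctan2(e[:,1],e[:,0])),np.linalg.norm(e,axis=1))
b=f(643,269,.2)-f(259,320,.2);a=np.arctan2(b[1],b[0]);print('bolt line deg',np.degrees(a))
s=f(451,294,.203);print('stub', s-.086*np.array([np.cos(a),np.sin(a),0]))
q=np.array([ray('wrist',u*.64,v*.64,.255,j) for u,v in[(411.8,285.3),(388,309),(438,309)]]);print(q)
q=[ray('wrist',(370+u/2.75)*.64,(190+v/2.75)*.64,.255-.0,j) for u,v in[(44,320),(190,320),(48,200)]];print(np.degrees(np.arctan2(*(q[1]-q[0])[1::-1])))
```

```text
sq centre [0.45182927 0.25674398 0.223     ] collar [0.45159097 0.2568209  0.203     ] nose [0.45178902 0.25673687 0.234     ]
edges deg [ -3.74236936 -93.09188734 176.41519071  84.44886717] [0.01365647 0.01314792 0.0142222  0.01319276]
bolt line deg 43.43904139140663
stub [0.38914583 0.19768881 0.203     ]
[[0.39006624 0.19624538 0.255     ]
 [0.38772284 0.17893461 0.255     ]
 [0.40835188 0.19401912 0.255     ]]
36.175537596399806
```

```bash
python3 -m crank '[[2.1,-2.85,0,0,0,0,0],[2.1,-2.85,0,0,0,0,0],[2.1,-2.8,0,0,0,0,0],[0,0,4,0,0,0,0],[0,0,4.2,0,0,0,0]]'; python3 -m crank '[[0,0,0.6,0,0,0,0],[0,0,0,0,0,0,0.3],[0,0,0,0,0,0,0.6],[0,0,0,0,0,0,0.8],[0,0,0,0,0,0,0.8]]' 15;  python3 -m crank '[[0,0,0,0,0,0,0.8],[0,0,0,0,0,0,0.8]]' 30
```

```text
time: 4.0
position: [0.3889, 0.1978, 0.3011]
tool_rot: [0.452, 0.892, 0.002, 0.002]
ft_force: [0.8, -0.6, -0.1]
grip_width: 0.0873
grip_force: 0.0
time: 4.62
position: [0.3898, 0.1978, 0.2949]
tool_rot: [0.452, 0.892, 0.0, 0.001]
ft_force: [0.2, 0.5, -0.3]
grip_width: 0.0547
grip_force: 0.0
time: 4.88
position: [0.3895, 0.1977, 0.2943]
tool_rot: [0.452, 0.892, 0.0, 0.0]
ft_force: [0.4, -0.2, 1.1]
grip_width: 0.0351
grip_force: 0.0
```

```bash
python3 -m crank '[[0,0,0,0,0,0,0.8],[0,0,0,0,0,0,0.8],[0,0,0,0,0,0,0.8]]' 30;  python3 -m crank '[[0,0,-1,0,0,0,0.8],[0,0,-1,0,0,0,0.8],[0,0,-1.5,0,0,0,0.8],[0,0,-2,0,0,0,0.8],[0,0,0,0,0,0,0.8]]' 30
```

```text
time: 5.25
position: [0.3895, 0.1977, 0.2942]
tool_rot: [0.452, 0.892, -0.0, -0.0]
ft_force: [-0.1, -0.1, -0.2]
grip_width: 0.0274
grip_force: 29.9
time: 5.88
position: [0.3904, 0.198, 0.3509]
tool_rot: [0.452, 0.892, 0.001, 0.002]
ft_force: [-1.4, 0.2, -1.8]
grip_width: 0.0279
grip_force: 29.9
```

```bash
python3 -m crank '[[0.4,2.8,0,0,0,0,0.8],[0.3,2.8,0,0,0,0,0.8],[0.4,2.9,0,0,0,0,0.8],[0,0,0,0,0,0.17,0.8],[0,0,0,0,0,0.18,0.8]]';  python3 -m crank '[[0,0,0,0,0,0.17,0.8],[0,0,0,0,0,0.18,0.8],[0,0,0,0,0,0,0.8],[0,0,0,0,0,0,0.8]]'
python3 - <<'E'
from h import *
o=robot.get_obs();print(o['position'],o['q']);im=cams.camera('wrist');i=cams.camera_info('wrist')
cv2.imwrite('pics/w3.png',im[:,:,::-1]);p=o['position']
im=cams.camera('wrist');cv2.imwrite('pics/w3.png',cv2.resize(im[:,:,::-1],(800,600),interpolation=2)[100:500])
E
```

```text
time: 6.5
position: [0.4513, 0.257, 0.3481]
tool_rot: [0.602, 0.798, -0.001, -0.001]
ft_force: [-0.6, -0.1, -1.4]
grip_width: 0.0277
grip_force: 29.9
time: 7.0
position: [0.4513, 0.2568, 0.3488]
tool_rot: [0.73, 0.684, -0.0, -0.0]
ft_force: [-0.6, -0.5, -2.9]
grip_width: 0.0278
grip_force: 29.9
[0.45130368 0.25678715 0.34879839] [3.01869825e-01 3.17695687e-01 1.62369215e+00 2.36877600e-06
 1.20115038e+00 3.66362993e-01]
```

View pics/w3.png

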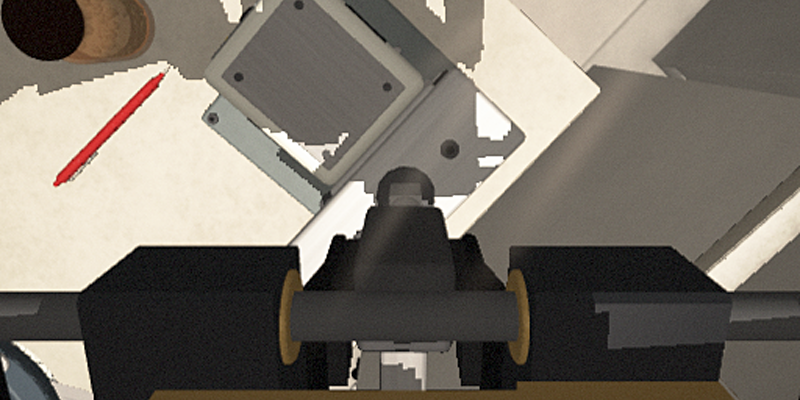

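The square's edge is level near (408,195), under the hub, and the collar is centred at u≈404 against the hub at ≈406. They are aligned, so I'll lower and feel.

```bash
python3 -m crank '[[0,0,1,0,0,0,0.8],[0,0,0.8,0,0,0,0.8],[0,0,0,0,0,0,0.8]]';  python3 -m crank '[[0,0,0.3,0,0,0,0.8],[0,0,0.3,0,0,0,0.8],[0,0,0.2,0,0,0,0.8],[0,0,0,0,0,0,0.8]]';python3 -m crank '[[0,0,0.2,0,0,0,0.8],[0,0,0.2,0,0,0,0.8],[0,0,0,0,0,0,0.8]]'
```

```text
time: 7.48
position: [0.4509, 0.2566, 0.3301]
tool_rot: [0.73, 0.683, -0.001, -0.001]
ft_force: [-0.1, 0.1, -2.5]
grip_width: 0.0276
grip_force: 29.9
time: 7.98
position: [0.4515, 0.2568, 0.3231]
tool_rot: [0.73, 0.683, -0.0, -0.0]
ft_force: [-0.4, 0.2, -1.8]
grip_width: 0.0279
grip_force: 29.9
time: 8.35
position: [0.4514, 0.2568, 0.319]
tool_rot: [0.73, 0.683, -0.0, -0.0]
ft_force: [-0.2, -0.9, -2.2]
grip_width: 0.0279
grip_force: 29.9
```

```bash
for k in 1; do python3 -m crank '[[0,0,0.2,0,0,0,0.8],[0,0,0.15,0,0,0,0.8],[0,0,0,0,0,0,0.8]]'; python3 -m crank '[[0,0,0.2,0,0,0,0.8],[0,0,0.2,0,0,0,0.8],[0,0,0,0,0,0,0.8]]'; done
```

```text
time: 8.72
position: [0.4515, 0.2569, 0.3156]
tool_rot: [0.73, 0.683, -0.0, -0.0]
ft_force: [-0.1, 0.1, -2.6]
grip_width: 0.0277
grip_force: 29.9
time: 9.1
position: [0.4514, 0.2568, 0.3115]
tool_rot: [0.73, 0.683, -0.0, -0.0]
ft_force: [0.5, 0.0, -2.7]
grip_width: 0.0275
grip_force: 29.9
```

```bash
python3 -m crank '[[0,0,0.3,0,0,0,0.8],[0,0,0.3,0,0,0,0.8],[0,0,0.3,0,0,0,0.8],[0,0,0,0,0,0,0.8]]'; python3 -m crank '[[0,0,0.2,0,0,0,0.8],[0,0,0.15,0,0,0,0.8],[0,0,0.1,0,0,0,0.8],[0,0,0,0,0,0,0.8]]'; python3 -m crank '[[0,0,0.1,0,0,0,0.8],[0,0,0,0,0,0,0.8]]'
```

```text
time: 9.6
position: [0.4514, 0.2568, 0.3024]
tool_rot: [0.73, 0.683, -0.0, -0.0]
ft_force: [0.6, 0.4, -2.0]
grip_width: 0.0278
grip_force: 29.9
time: 10.1
position: [0.4515, 0.2569, 0.2982]
tool_rot: [0.73, 0.683, -0.0, -0.0]
ft_force: [-1.0, 0.7, -2.4]
grip_width: 0.0277
grip_force: 29.9
time: 10.35
position: [0.4515, 0.2569, 0.2972]
tool_rot: [0.73, 0.683, -0.0, -0.0]
ft_force: [0.2, -0.6, -2.0]
grip_width: 0.0276
grip_force: 29.9
```

Still no contact, so I'll continue in 0.5 mm steps until it touches.

```bash
python3 -m crank '[[0,0,0.05,0,0,0,0.8],[0,0,0,0,0,0,0.8]]'; python3 -m crank '[[0,0,0.05,0,0,0,0.8],[0,0,0,0,0,0,0.8]]'; python3 -m crank '[[0,0,0.05,0,0,0,0.8],[0,0,0,0,0,0,0.8]]'
```

```text
time: 10.6
position: [0.4515, 0.2569, 0.2967]
tool_rot: [0.73, 0.683, -0.0, -0.0]
ft_force: [0.4, 0.1, -3.2]
grip_width: 0.0276
grip_force: 29.9
time: 10.85
position: [0.4516, 0.2569, 0.2963]
tool_rot: [0.73, 0.683, 0.0, 0.0]
ft_force: [0.2, 1.0, -1.7]
grip_width: 0.0275
grip_force: 29.9
time: 11.1
position: [0.4516, 0.2569, 0.2962]
tool_rot: [0.73, 0.683, 0.0, 0.0]
ft_force: [-0.2, -0.5, 2.3]
grip_width: 0.0275
grip_force: 29.9
```

Contact at 0.2962 m: the hub is home. I'll release it and move to the handle.

```bash
python3 -m crank '[[0,0,0,0,0,0,0.5],[0,0,0,0,0,0,0.3],[0,0,0,0,0,0,0.3],[0,0,-3,0,0,0,0.3],[0,0,-3.3,0,0,0,0.3]]'; python3 -m crank '[[-2.8,0,0,0,0,0,0.3],[-2.7,0,0,0,0,0,0.3],[0,0,0,0,0,0,0.3]]'
python3 - <<'E'
from h import *
o=robot.get_obs();print(o['position'],o['ft_force'],o['grip_width']);
for n in('top','scene','wrist'): cv2.imwrite(f'pics/{n}4.png',cams.camera(n)[:,:,::-1])
a=cv2.imread('pics/wrist4.png');b=cv2.imread('pics/scene4.png')[130:230,200:300]
c=np.zeros((600,800,3),np.uint8);c[:300,:400]=cv2.resize(a,(400,300));c[:,400:800][:400]=cv2.resize(b,(400,400),interpolation=2)
cv2.imwrite('pics/c4.png',c[:400])
E
```

```text
time: 11.72
position: [0.4513, 0.2568, 0.3588]
tool_rot: [0.73, 0.683, -0.001, -0.0]
ft_force: [0.8, 0.7, 0.5]
grip_width: 0.0599
grip_force: 0.0
time: 12.1
position: [0.4477, 0.201, 0.3588]
tool_rot: [0.731, 0.682, -0.0, -0.0]
ft_force: [-0.4, -0.7, -0.0]
grip_width: 0.0609
grip_force: 0.0
[0.44774687 0.2009651  0.3588027 ] [-0.38331156 -0.74584677 -0.02811049] 0.06091532878969127
```

View pics/c4.png

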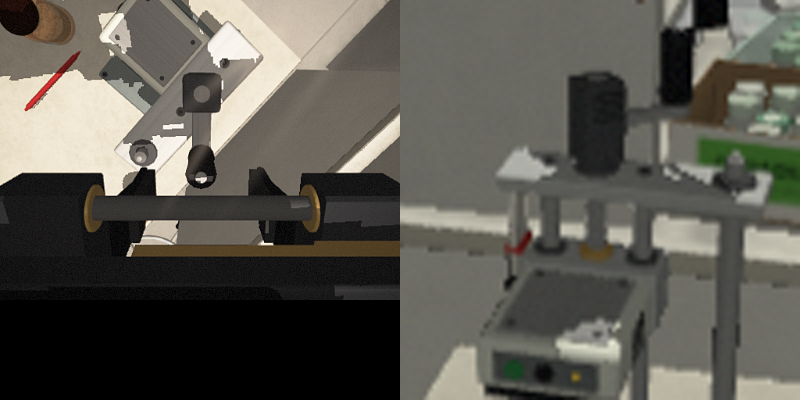

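The wrist view shows the crank seated on the screw, the handle between the fingers and the bare stub at (142,155). In the scene crop the clip is at (517,245) and the pointer at about (511,284), roughly 27 mm lower.

```bash
python3 - <<'E'
from h import *
i=cams.camera_info('wrist');print(ray('wrist',142*1.28,155*1.28,.217,i),ray('wrist',142*1.28,150*1.28,.201,i))
E
python3 -m crank '[[0,0,2.2,0,0,0,0.3],[0,0,2.3,0,0,0,0.3],[0,0,0,0,0,0,0.6],[0,0,0,0,0,0,0.8],[0,0,0,0,0,0,0.85]]' 20;python3 -m crank '[[0,0,0,0,0,0,0.85],[0,0,0,0,0,0,0.85],[0,0,0,0,0,0,0.85]]'
```

```text
[0.39234129 0.2006693  0.217     ] [0.38888417 0.20074349 0.201     ]
time: 12.88
position: [0.4485, 0.2024, 0.3147]
tool_rot: [0.73, 0.683, 0.001, 0.001]
ft_force: [0.3, 0.4, 0.2]
grip_width: 0.0388
grip_force: 0.0
time: 13.25
position: [0.448, 0.2019, 0.3141]
tool_rot: [0.73, 0.683, 0.0, 0.0]
ft_force: [0.2, -0.0, 1.1]
grip_width: 0.0206
grip_force: 19.9
```

```bash
python3 -m crank '[[0.42,-2.1,0,0,0,0,0.85],[1.19,-1.78,0,0,0,0,0.85],[0,0,0,0,0,0,0.85]]' 25; python3 -c "
from h import *;o=robot.get_obs();print(o['position'],o['ft_force'],o['moment'])"
```

```text
time: 13.62
position: [0.4097, 0.2212, 0.3141]
tool_rot: [0.73, 0.684, 0.001, 0.0]
ft_force: [0.9, -0.9, 0.7]
grip_width: 0.0206
grip_force: 24.9
[0.40970364 0.22119315 0.31414105] [ 0.87432173 -0.90544205  0.71500399] [-0.05839016 -0.25437479 -0.00287587]
```

```bash
python3 -m crank '[[1.78,-1.19,0,0,0,0,0.85],[2.1,-0.42,0,0,0,0,0.85],[2.1,0.42,0,0,0,0,0.85],[1.78,1.19,0,0,0,0,0.85],[1.19,1.78,0,0,0,0,0.85]]';python3 -m crank '[[0.42,2.1,0,0,0,0,0.85],[-0.42,2.1,0,0,0,0,0.85],[-1.19,1.78,0,0,0,0,0.85],[-1.78,1.19,0,0,0,0,0.85],[0,0,0,0,0,0,0.85]]'
```

```text
time: 14.25
position: [0.4329, 0.3093, 0.3136]
tool_rot: [0.73, 0.683, -0.002, -0.001]
ft_force: [-2.8, -5.4, 2.9]
grip_width: 0.0205
grip_force: 24.9
time: 14.88
position: [0.5044, 0.2742, 0.3138]
tool_rot: [0.731, 0.682, 0.0, -0.001]
ft_force: [0.1, 0.4, 4.7]
grip_width: 0.0205
grip_force: 25.0
```

```bash
python3 -m crank '[[-2.1,0.42,0,0,0,0,0.85],[-2.1,-0.42,0,0,0,0,0.85],[-1.78,-1.19,0,0,0,0,0.85],[-1.19,-1.78,0,0,0,0,0.85],[-0.42,-2.1,0,0,0,0,0.85]]';python3 -m crank '[[0.42,-2.1,0,0,0,0,0.85],[1.19,-1.78,0,0,0,0,0.85],[1.78,-1.19,0,0,0,0,0.85],[2.1,-0.42,0,0,0,0,0.85],[0,0,0,0,0,0,0.85]]'
```

```text
time: 15.5
position: [0.4493, 0.2014, 0.3141]
tool_rot: [0.731, 0.682, 0.003, 0.002]
ft_force: [4.5, 5.7, -2.6]
grip_width: 0.0203
grip_force: 25.0
time: 16.12
position: [0.3965, 0.2614, 0.3138]
tool_rot: [0.729, 0.684, 0.0, 0.001]
ft_force: [3.6, -1.9, 0.8]
grip_width: 0.0206
grip_force: 25.0
```

Run:
```python
from h import *
im=cams.camera('scene')[:,:,::-1];cv2.imwrite('pics/scene5.png',im)
for n in('scene4','scene5'):
    a=cv2.imread(f'pics/{n}.png').astype(int);r=a[:,:,2]-(a[:,:,1]+a[:,:,0])//2
    w=np.clip(r[180:215,215:245]-30,0,None);y,x=np.mgrid[180:215,215:245];print(n,'red',(x*w).sum()/w.sum(),(y*w).sum()/w.sum())
    print(a[184:210,222:236].sum(2)//3)
A=cv2.imread('pics/scene4.png');B=cv2.imread('pics/scene5.png')
t=A[200:235,222:262];m=cv2.matchTemplate(B[180:245,212:272],t,5);print(cv2.minMaxLoc(m),'orig (10,20)')
```

```text
scene4 red 229.71698113207546 190.72955974842768
[[160 160 162 162 161 129 111  86  82 102 123 122 122  94]
 [173 172 172 172 173 124 110  85  83 102 164 167 168 103]
 [186 186 184 186 185 112 106  82  80  99 161 178 178 107]
 [175 178 179 185 186 128 110  75  80  77 105 182 189 109]
 [104 131 124 140 150  99 108  76  78  57  39 174 175 104]
 [ 92  92  92  91  92  99 108  77  68  41  41 126  85  68]
 [ 92  91  91  91  86  85 107  71  48  36  69  77  54  54]
 [ 90  90  89  91  67  79  96  58  35  52  86  55  32  40]
 [ 90  91  90  90  67  61  64  49  46  70  76  62  40  33]
 [ 94  94  93  94  71  69  85  65  66  76  77  76  63  54]
 [108 107 108 106  73  69 104  87  82  81  80  80  77  76]
 [107 108 106 107 106  59 102  88  81  91  85  83  85  82]
 [108 107 107 106 106  61 102  88  83  90  93  91  88  89]
 [107 107 105 106 107  58 100  86  86  91  95  76  62  69]
 [107 106 106 106 107  55  88  84  88  90  76  64  43  39]
 [106 106 107 108  94  31  23  73  92  83  69  65  60  61]
 [105 108 107 107  36  13  59  90  92  72  65  65  64  65]
 [106 108 106 108  35  39  86  94  83  67  65  6
[... 1442 characters left out ...]
0  70  62  61  63  61  62  61  60]
 [101 104 109  90  92  78  65  63  63  60  59  61  60  61]
 [103  99 142 134 116  75  62  61  61  62  60  63  61  61]
 [102 113 187 191 150  77  61  61  61  60  62  58  63  63]
 [107 176 199 154  79  59  59  64  62  64  60  61  62  62]
 [141 174 177  88  60  48  57  63  59  61  60  61  62  61]
 [165 102  74  62  50  40  56  59  62  60  61  61  61  63]
 [ 98  81  69  67  64  67  66  63  63  63  63  61  61  60]
 [ 91  84  81  80  83  81  76  73  72  70  65  65  65  64]
 [ 94  93  94  90  90  92  85  85  85  83  80  82  83  80]
 [105 102 101 103  99  98  99  96  95  94  93  92  93  94]]
(-0.21648964285850525, 0.5112088322639465, (0, 25), (10, 15)) orig (10,20)
```

Run:
```python
from h import *
import pickle
S=cams.camera_info('scene');j=pickle.load(open('w1.pkl','rb'))
for uv in [(595,190),(592,188)]:
    p=tri([(S,227,200.2),(j,uv[0]*.64,uv[1]*.64)]);print(p,proj('scene',p)-[227,200.2],proj('wrist',p,j)/.64-uv)
for z in(.12,.14,.16,.18):print(z,ray('scene',227,192,z),ray('scene',227,200,z))
w=cv2.imread('pics/wrist4.png').astype(int);r=w[:,:,2]-w[:,:,1];b=cv2.imread('pics/w1.png').astype(int);r1=b[:,:,2]-b[:,:,1]
for n,x in(('w4',r),('w1',r1)):
    c=cv2.connectedComponentsWithStats((x>60).astype(np.uint8));print(n,[(s.tolist(),np.round(q,1)) for s,q in zip(c[2][1:],c[3][1:]) if s[4]>5])
o=robot.get_obs();print(o['q'])
```

```text
[0.48063125 0.30475058 0.11836503] [0.26257033 0.08766847] [ 1.00747243 -0.21242258]
[0.47820812 0.30513349 0.11923948] [0.59814408 0.19608631] [ 2.28725161 -0.49386988]
0.12 [0.51940361 0.28334547 0.12      ] [0.47963813 0.30604918 0.12      ]
0.14 [0.4843152  0.30290756 0.14      ] [0.44631702 0.32460225 0.14      ]
0.16 [0.44922679 0.32246966 0.16      ] [0.41299591 0.34315532 0.16      ]
0.18 [0.41413838 0.34203175 0.18      ] [0.37967481 0.36170838 0.18      ]
w4 [([31, 66, 71, 76, 666], array([ 65. , 104.9]))]
w1 [([209, 17, 160, 15, 1270], array([281. ,  23.4]))]
[ 3.46575663e-01  2.96013540e-01  1.77167313e+00 -6.18507022e-04
  1.07309099e+00  4.11957674e-01]
```

```bash
python3 -m crank '[[0,0,0,0,0,0,0.4],[0,0,0,0,0,0,0.4],[0,0,-2.5,0,0,0,0.3],[0,0,-2.6,0,0,0,0.2],[2.83,4.34,0,0,0,0,0]]'; python3 -m crank '[[2.83,4.34,0,0,0,0,0],[2.83,4.34,0,0,0,0,0],[2.83,4.34,0,0,0,0,0],[0,0,0,0,0,0.17,0],[0,0,0,0,0,0.17,0]]'; python3 -m crank '[[0,0,0,0,0,0.17,0],[0,0,0,0,0,0.17,0],[0,0,0,0,0,0.17,0],[0,0,0,0,0,0.1,0],[0,0,0,0,0,0,0]]'
```

```text
time: 16.8
position: [0.4397, 0.285, 0.3665]
tool_rot: [0.731, 0.683, -0.001, -0.001]
ft_force: [0.3, 0.9, -0.3]
grip_width: 0.0626
grip_force: 0.0
time: 17.42
position: [0.577, 0.3614, 0.3626]
tool_rot: [0.837, 0.547, -0.003, -0.001]
ft_force: [-1.0, -0.4, 0.1]
grip_width: 0.0869
grip_force: 0.0
time: 18.05
position: [0.5767, 0.3612, 0.3637]
tool_rot: [0.962, 0.274, -0.002, -0.0]
ft_force: [-0.6, -0.9, -0.5]
grip_width: 0.0874
grip_force: 0.0
```

```bash
python3 -m crank '[[0,0,0,0,-0.18,0,0],[0,0,0,0,-0.18,0,0],[0,0,0,0,-0.18,0,0],[0,0,0,0,-0.18,0,0],[2.1,0,2.4,0,0,0,0]]'; python3 -m crank '[[2.1,0,2.4,0,0,0,0],[2.1,0,2.4,0,0,0,0],[0,0,0,0,0,0,0],[0,0,0,0,0,0,0]]';python3 - <<'E'
from h import *
import pickle
i=cams.camera_info('wrist');im=cams.camera('wrist');pickle.dump(i,open('w6.pkl','wb'));cv2.imwrite('pics/wrist6.png',im[:,:,::-1])
p=proj('wrist',[.482,.304,.14],i);print(p);a=im.astype(int);r=a[:,:,0]-(a[:,:,1]+a[:,:,2])//2
c=cv2.connectedComponentsWithStats((r>40).astype(np.uint8));print([(s.tolist(),np.round(q,1)) for s,q in zip(c[2][1:],c[3][1:]) if s[4]>20])
E
```

```text
time: 18.68
position: [0.5786, 0.3622, 0.3312]
tool_rot: [0.9, 0.257, -0.34, 0.096]
ft_force: [0.5, 0.2, -0.2]
grip_width: 0.087
grip_force: 0.0
time: 19.18
position: [0.5777, 0.3617, 0.2701]
tool_rot: [0.9, 0.256, -0.339, 0.096]
ft_force: [0.2, 0.8, 0.1]
grip_width: 0.0873
grip_force: 0.0
[256.47196842 177.94341475]
[([35, 85, 69, 80, 3173], array([ 73.3, 121.9])), ([123, 163, 35, 12, 87], array([139.7, 166.2])), ([264, 168, 33, 13, 250], array([280.4, 172.8])), ([55, 187, 11, 4, 34], array([ 59.8, 188.5])), ([112, 188, 36, 38, 591], array([129.5, 206.3])), ([321, 193, 12, 12, 34], array([325.5, 197.2])), ([325, 206, 29, 26, 174], array([340.3, 222. ])), ([424, 236, 7, 14, 42], array([427.3, 244.3])), ([52, 245, 10, 50, 156], array([ 54.9, 270.6])), ([456, 247, 10, 49, 167], array([461.9, 271.4])), ([151, 297, 15, 3, 25], array([157.7, 297.8])), ([130, 315, 17, 7, 94], array([138.3, 318. ]))]
```

```bash
python3 -c "
import cv2
a=cv2.imread('pics/wrist6.png')[125:224,214:346];cv2.imwrite('pics/w6c.png',cv2.resize(a,None,fx=6,fy=6,interpolation=2))"
```

```text
(no output)
```

View pics/w6c.png

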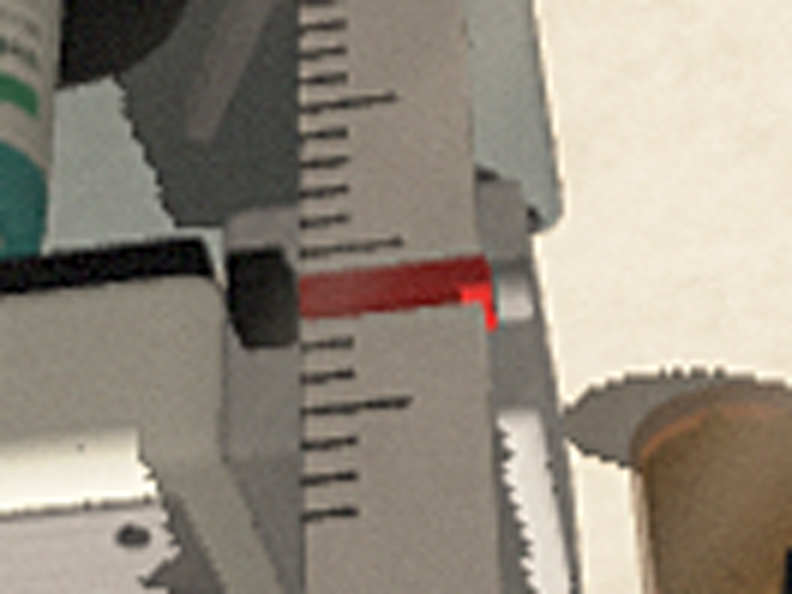

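The close view is upside down (world up is image down). The red clip's left edge is at x≈300, y 272–318, and the black pointer block spans x 230–297, y 248–345 beside it, nearly level. Next I'll read the block's faces numerically.

Run:
```python
from h import *
import pickle
np.set_printoptions(linewidth=200)
i=pickle.load(open('w6.pkl','rb'));a=cv2.imread('pics/wrist6.png').astype(int)
print('cols 249..275 from row 162');print(a[162:188,249:276].sum(2)//3)
r=a[:,:,2]-a[:,:,1];print(r[164:184,260:300:3])
# machine axes in image at T
T=np.array([.482,.304,.145]);y=np.array([np.cos(np.radians(43.4)),np.sin(np.radians(43.4)),0]);x=np.array([y[1],-y[0],0])
p=proj('wrist',T,i);
for n,d in(('x',x),('y',y),('z',np.array([0,0,1]))):print(n,'px per mm',proj('wrist',T+d*.001,i)-p)
```

```text
cols 249..275 from row 162
[[ 56  57  74 100 110 112 109 108 104 107 108 108 112 110 102  42  65  72  86  85 113 114 117 127 134 132 130]
 [129 128  88 101 110 107 108 104 106 106 110 111 107 104 110 100 119 121 121 130 136 135 135 132 135 133 132]
 [151 141  98  98 106 111 107 107 107 115 112 115 108 104 116 124 133 132 130 130 135 132 134 134 136 139 135]
 [148 137 101 105 112 113 115 118 117  96  98  92 111 111 107 127 139 136 139 140 134 117 115 103 105 103  92]
 [156 145  97  76  79  68  68  64  63  48  47  54  86 118 108  79  91  81  81  79  75  63  77  64  80  81  72]
 [137 149  81  28  26  20  25   7   7   7  14  24  75 122 104  47  71  65  86  91 115 120 120 124 125 129 123]
 [106 153  72   3   4  20  11  21  19  28  25  26  59 108 114 105 124 124 128 128 137 136 140 139 138 142 140]
 [ 75 175  70   0  13  19  22  24  18  24  23  27  34  73 126 126 140 138 139 136 140 134 120 118 111 111 110]
 [ 52 152 100   4  21  22  29  27  24  26  29  30  26  42  92 111 112 111  97 103  96  99  90  92  81  85  77]
 [ 62 140 111   9  23  23  25  25  19  23  29  35  28  42  76  84  79  79 
[... 2408 characters left out ...]
0  13  59  56  64  73  79  83  79  84 101 182  10   7]
 [  1  18  62  63  66  69  77  81  84  65  55  52  21  11]
 [  5  14  56  54  61  72  67  51   8  13  10  -5  30  11]
 [  6   7  58  55  47  15  13  13   5   7   8  -2 105   9]
 [  5   4  26  14  13   5   5   6   6   8   9   2 159   8]
 [  4   3  11   9   7   8   8  10  11  12  10   7 116   6]
 [  4   4   8   8   9   9   6   9  11   8  10  10  24   5]
 [  4   7  11   7   6   8   9   9   8   9   9  10   1   5]
 [  3   8   1   6   1  10  10   8  13   7   7   8   7   7]
 [  5   6   8   8  10  12   8  10   9  10  10  12   2   4]]
x px per mm [ 1.24072983 -0.13744603]
y px per mm [-0.26298744 -0.6756987 ]
z px per mm [-0.00599389  1.0668741 ]
```

```bash
python3 -m crank '[[2.2,0,0.14,0,-0.13,0,0],[2.2,0,0.14,0,-0.13,0,0],[2.2,0,0.14,0,-0.13,0,0],[0,0,0,0,0,0,0],[0,0,0,0,0,0,0]]';python3 - <<'E'
from h import *
import pickle
np.set_printoptions(linewidth=220)
o=robot.get_obs();print(o['q'])
i=cams.camera_info('wrist');im=cams.camera('wrist');pickle.dump(i,open('w7.pkl','wb'));cv2.imwrite('pics/wrist7.png',im[:,:,::-1])
p=proj('wrist',[.482,.304,.14],i);print(p);a=im.astype(int);r=a[:,:,0]-(a[:,:,1]+a[:,:,2])//2
c=cv2.connectedComponentsWithStats((r>40).astype(np.uint8));q=[(s,q) for s,q in zip(c[2][1:],c[3][1:]) if s[4]>60 and abs(q[0]-p[0])<60 and abs(q[1]-p[1])<40];print(q)
s=q[0][0];print('from',s[0]-16,s[1]-10);print((a[s[1]-10:s[1]+22,s[0]-16:s[0]+8].sum(2)//3));print(r[s[1]-4:s[1]+18,s[0]-3:s[0]+34:3])
T=np.array([.482,.304,.145]);y=np.array([np.cos(np.radians(43.4)),np.sin(np.radians(43.4)),0]);x=np.array([y[1],-y[0],0]);p=proj('wrist',T,i)
for n,d in(('x',x),('y',y),('z',np.array([0,0,1]))):print(n,'px per mm',proj('wrist',T+d*.001,i)-p)
b=cv2.imread('pics/wrist7.png')[s[1]-50:s[1]+70,s[0]-70:s[0]+80];cv2.imwrite('pics/w7c.png',cv2.resize(b,None,fx=5,fy=5,interpolation=2))
E
```

```text
time: 19.85
position: [0.6119, 0.383, 0.2193]
tool_rot: [0.819, 0.233, -0.505, 0.144]
ft_force: [-0.1, 0.4, 0.7]
grip_width: 0.0871
grip_force: 0.0
[ 0.43873894  1.20823577  0.47628639 -0.18581725  2.55263679  1.36416266]
[256.43037679 176.9195897 ]
[(array([264, 169,  33,  10, 251], dtype=int32), array([280.17131474, 173.52988048]))]
from 248 159
[[ 16   1  24  89 116 124 129 128 131 124 121 122 123 129 132 125  77  99  93 107 112 115 123 127]
 [124  86  46  78 116 126 130 131 128 125 125 121 133 132 136 131 118 148 145 150 151 154 157 155]
 [146 129 107 103 124 130 133 138 133 132 130 136 133 131 130 133 135 159 155 151 153 156 156 156]
 [146 141 127 102 106 101  99 100  95  89  91  86 100 128 135 134 133 159 149 156 158 153 155 157]
 [143 143 131  94  51  40  38  37  38  31  32  31  42  92 137 134 136 162 160 157 158 154 155 158]
 [146 150 136  82   3  18  16  29  19  18  26  28  20  42 107 140  90 100 101  97  97  99  95  95]
 [148 148 139  79  10  24  24  23  33  33  20  29  29  24  58 104  89  80  94 106 101 113 117 118]
 [147 148 141  77   7  18  26  16  30  30  31  28  29  27
[... 3043 characters left out ...]
82  88  96  99  94  95 168 179  -1]
 [ 13  53  59  62  67  67  65  52  48  37  68  88   0]
 [ 10  18  28  23  21  19  19  19  19  20  19  28   1]
 [ 12  12  18  17  16  19  14  16  19  14  13  14   5]
 [ 11  16  20  18  17  18  17  17  19  21  19  15  11]
 [ 10  13  19  19  18  20  19  19  20  19  19  19  11]
 [ 12  12  16  16  18  19  20  21  19  17  17  20  10]
 [ 12  10  11   6  18  20  18  18  17  16  19  17  10]
 [ 14  12  16  17  18  18  17  21  18  18  20  19  10]
 [ 13  15  18  21  17  20  18  17  17  19  19  21   9]
 [ 11  12  18  20  20  21  22  18  19  20  19  20   9]]
x px per mm [ 1.23511689 -0.04642644]
y px per mm [-0.26355457 -0.23088045]
z px per mm [-0.00259983  1.24071545]
```

View pics/w7c.png

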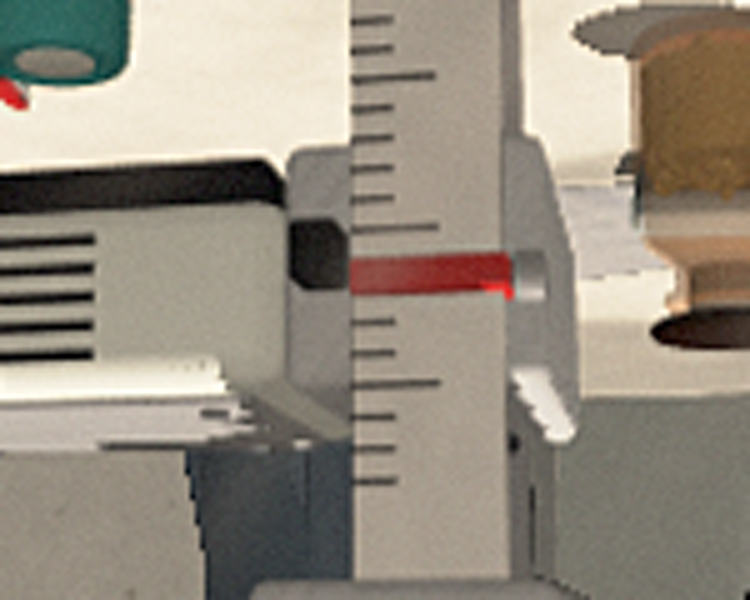

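The near-horizontal view shows the pointer block at native rows 162.7–174.4 and the clip at 170.1–176.7. Combining both views, the pointer is about 5.0 mm below the clip. I'll return to the handle, keeping the tool yaw at 32°, and wind about 150° more.

```bash
python3 -m crank '[[-2.2,0,0.14,0,0.13,0,0],[-2.2,0,0.14,0,0.13,0,0],[-2.2,0,0.14,0,0.13,0,0],[-2.1,0,-2.4,0,0,0,0],[-2.1,0,-2.4,0,0,0,0]]'; python3 -m crank '[[-2.1,0,-2.4,0,0,0,0],[0,0,0,0,0.18,0,0.2],[0,0,0,0,0.18,0,0.3],[0,0,0,0,0.18,0,0.3],[0,0,0,0,0.18,0,0.3]]';python3 -m crank '[[-5.15,-0.24,0,0,0,0,0.3],[-5.15,-0.24,0,0,0,0,0.3],[-5.15,-0.24,0,0,0,0,0.3],[-5.15,-0.24,0,0,0,0,0.3],[0,0,0,0,0,0,0.3]]'
python3 -c "
from h import *
i=cams.camera_info('wrist');im=cams.camera('wrist')
for z in(.279,):
  print(proj('wrist',[.3965,.2614,z],i),proj('wrist',[.4516,.2569,.257],i))
cv2.imwrite('pics/wrist8.png',im[:,:,::-1])"
```

```text
time: 20.52
position: [0.5765, 0.3613, 0.34]
tool_rot: [0.902, 0.256, -0.335, 0.096]
ft_force: [0.5, -0.0, 0.3]
grip_width: 0.0866
grip_force: 0.0
time: 21.15
position: [0.577, 0.3616, 0.3714]
tool_rot: [0.962, 0.273, 0.008, -0.001]
ft_force: [-0.2, 0.2, -0.2]
grip_width: 0.0621
grip_force: 0.0
time: 21.78
position: [0.3922, 0.2598, 0.3682]
tool_rot: [0.962, 0.273, 0.002, -0.0]
ft_force: [0.0, 0.4, 0.1]
grip_width: 0.0606
grip_force: 0.0
[259.27529392 211.30795052] [314.55209286 127.6772511 ]
```

```bash
python3 -m crank '[[0.45,0.09,0,0,0,0,0.3],[0,0,2.7,0,0,0,0.3],[0,0,2.7,0,0,0,0.3],[0,0,0,0,0,0,0.6],[0,0,0,0,0,0,0.85]]' 20;python3 -m crank '[[0,0,0,0,0,0,0.85],[0,0,0,0,0,0,0.85],[0,0,0,0,0,0,0.85],[0,0,0,0,0,0,0.85]]' 25
```

```text
time: 22.45
position: [0.4031, 0.2638, 0.3119]
tool_rot: [0.962, 0.273, 0.001, -0.0]
ft_force: [0.7, -0.0, 1.0]
grip_width: 0.0484
grip_force: 0.0
time: 22.95
position: [0.4019, 0.2633, 0.3113]
tool_rot: [0.962, 0.273, 0.0, 0.0]
ft_force: [-0.2, 0.3, 1.5]
grip_width: 0.0202
grip_force: 24.9
```

```bash
python3 -m crank '[[0,0,0,0,0,0,0.65],[-0.3,0,-0.12,0,0,0,0.6],[-0.25,0,-0.12,0,0,0,0.6],[0,0,0,0,0,0,0.85],[0,0,0,0,0,0,0.85]]';python3 -m crank '[[0,0,0,0,0,0,0.85],[0,0,0,0,0,0,0.85],[0,0,0,0,0,0,0.85]]' 25; python3 -c "
from h import *
p=robot.get_obs()['position'];d=p[:2]-[.4516,.2569];print(p,np.hypot(*d),np.degrees(np.arctan2(d[1],d[0])))
a0=np.arctan2(d[1],d[0]);R=.055;cur=d
for k in range(1,8):
  a=a0-np.radians(150*k/7);n=R*np.array([np.cos(a),np.sin(a)]);s=n-cur;cur=n;t=np.radians(31.7);print(np.round([100*(s@[np.cos(t),np.sin(t)]),100*(s@[np.sin(t),-np.cos(t)])],2))
"
```

```text
time: 23.58
position: [0.397, 0.2604, 0.3133]
tool_rot: [0.962, 0.273, 0.0, -0.0]
ft_force: [0.2, -0.4, -0.6]
grip_width: 0.0221
grip_force: 0.0
time: 23.95
position: [0.3971, 0.2603, 0.3133]
tool_rot: [0.962, 0.273, 0.0, 0.0]
ft_force: [0.4, -0.0, 0.9]
grip_width: 0.0207
grip_force: 24.9
[0.39712355 0.26033472 0.31328773] 0.054584626088969294 176.39229541206794
[ 1.44 -1.44]
[ 1.89 -0.78]
[ 2.04 -0.04]
[1.92 0.71]
[1.53 1.36]
[0.92 1.82]
[0.19 2.04]
```

```bash
python3 -m crank '[[1.44,-1.44,0,0,0,0,0.85],[1.89,-0.78,0,0,0,0,0.85],[2.04,-0.04,0,0,0,0,0.85],[1.92,0.71,0,0,0,0,0.85],[1.53,1.36,0,0,0,0,0.85]]';python3 -m crank '[[0.92,1.82,0,0,0,0,0.85],[0.19,2.04,0,0,0,0,0.85],[0,0,0,0,0,0,0.85],[0,0,0,0,0,0,0.85]]'; python3 -c "
from h import *
p=robot.get_obs()['position'];d=p[:2]-[.4516,.2569];print(np.hypot(*d),np.degrees(np.arctan2(d[1],d[0])))"
```

```text
time: 24.58
position: [0.47, 0.3094, 0.3131]
tool_rot: [0.962, 0.274, -0.002, -0.001]
ft_force: [-4.1, 0.0, 1.6]
grip_width: 0.0204
grip_force: 25.0
time: 25.08
position: [0.5017, 0.2805, 0.3135]
tool_rot: [0.962, 0.273, 0.001, 0.001]
ft_force: [1.1, -0.2, 1.2]
grip_width: 0.0207
grip_force: 25.0
0.05540944633951599 25.186415164174768
```

```bash
python3 -m crank '[[0,0,0,0,0,0,0.4],[0,0,0,0,0,0,0.4],[0,0,-2.6,0,0,0,0.3],[0,0,-2.6,0,0,0,0.2],[5.3,-1.5,0,0,0,0,0]]' ; python3 -m crank '[[5.4,-1.5,0,0,0,0,0],[0,0,0,0,-0.18,0,0],[0,0,0,0,-0.18,0,0],[0,0,0,0,-0.18,0,0],[0,0,0,0,-0.18,0,0]]';python3 -m crank '[[2.1,0,2.4,0,0,0,0],[2.1,0,2.4,0,0,0,0],[2.1,0,2.4,0,0,0,0],[2.2,0,0.14,0,-0.13,0,0],[2.2,0,0.14,0,-0.13,0,0]]';python3 -m crank '[[2.2,0,0.14,0,-0.13,0,0],[0,0,0,0,0,0,0],[0,0,0,0,0,0,0]]'
cat > m.py <<'E'
from h import *
import pickle
np.set_printoptions(linewidth=220)
i=cams.camera_info('wrist');im=cams.camera('wrist');pickle.dump(i,open('w9.pkl','wb'));cv2.imwrite('pics/wrist9.png',im[:,:,::-1])
p=proj('wrist',[.482,.304,.14],i);print(p);a=im.astype(int);r=a[:,:,0]-(a[:,:,1]+a[:,:,2])//2
c=cv2.connectedComponentsWithStats((r>40).astype(np.uint8));q=[(s,q) for s,q in zip(c[2][1:],c[3][1:]) if s[4]>60 and abs(q[0]-p[0])<60 and abs(q[1]-p[1])<40];print(q)
s=q[0][0];print('from',s[0]-16,s[1]-8);print((a[s[1]-8:s[1]+18,s[0]-16:s[0]+6].sum(2)//3));print('red from',s[1]-4);print(r[s[1]-4:s[1]+13,s[0]-3:s[0]+12:3])
E
python3 m.py
```

```text
time: 25.7
position: [0.5373, 0.3212, 0.3683]
tool_rot: [0.962, 0.273, 0.001, 0.0]
ft_force: [1.4, 0.5, 0.7]
grip_width: 0.0624
grip_force: 0.0
time: 26.32
position: [0.576, 0.3636, 0.3654]
tool_rot: [0.899, 0.256, -0.341, 0.097]
ft_force: [0.3, 0.5, -0.7]
grip_width: 0.0872
grip_force: 0.0
time: 26.95
position: [0.6006, 0.3788, 0.2366]
tool_rot: [0.848, 0.241, -0.454, 0.129]
ft_force: [1.0, 0.1, 0.4]
grip_width: 0.087
grip_force: 0.0
time: 27.32
position: [0.6099, 0.3844, 0.2183]
tool_rot: [0.818, 0.232, -0.506, 0.144]
ft_force: [0.4, 0.4, 1.5]
grip_width: 0.0868
grip_force: 0.0
[259.1423833  177.42473491]
[(array([267, 170,  33,  10, 253], dtype=int32), array([283.03557312, 174.04743083]))]
from 251 162
[[ 19  17  52 125 120 121 123 120 127 126 131 131 123 122 130 131 135 155 155 153 155 154]
 [  4  17  55 124 120 123 120 125 128 126 128 127 132 124 125 132 142 159 156 160 157 158]
 [ 16  10  48 123 120 123 122 126 130 131 123 121 123 132 133 136 126 147 139 133 136 136]
 [ 11   9  51 122 117 126 121 127 127 126 125 124 128 131 131 124  75  92  89  88  95  94]
 [101  44  49 120 118
[... 1601 characters left out ...]
09 108 102  99]
 [147 139 116 124 131 140 123 120 125 124 126 127 125 128 130 131  74  88  81  88  90  90]
 [148 140 124 117 129 135 132 137 134 134 130 137 139 132 135 134 126 142 139 141 143 146]
 [146 138 115 122 130 133 130 130 130 134 130 133 130 133 132 134 144 160 153 157 152 155]
 [148 141 113 123 125 132 131 130 130 130 135 131 131 130 128 132 137 158 153 153 150 155]]
red from 166
[[10 16 16 18 17]
 [12 18 20 19 19]
 [13 19 18 20 20]
 [ 9 19 17 19 18]
 [ 9 14 21 23 29]
 [11 37 49 51 64]
 [ 7 68 67 72 80]
 [ 9 72 68 71 82]
 [11 68 67 74 79]
 [ 8 73 68 75 84]
 [ 9 75 71 79 89]
 [11 72 73 78 83]
 [14 39 51 53 50]
 [ 9 15 19 19 20]
 [13 16 16 18 17]
 [12 17 21 16 19]
 [12 18 22 20 19]]
```

```bash
python3 -m crank '[[-2.2,0,0.14,0,0.13,0,0],[-2.2,0,0.14,0,0.13,0,0],[-2.2,0,0.14,0,0.13,0,0],[-2.1,0,-2.4,0,0,0,0],[-2.1,0,-2.4,0,0,0,0]]'; python3 -m crank '[[-2.1,0,-2.4,0,0,0,0],[0,0,0,0,0.18,0,0],[0,0,0,0,0.18,0,0],[0,0,0,0,0.18,0,0.1],[0,0,0,0,0.18,0,0.2]]';python3 -m crank '[[-5.4,0.85,0,0,0,0,0.3],[-5.4,0.85,0,0,0,0,0.3],[-5.4,0.85,0,0,0,0.113,0.3],[0,0,0,0,0,0,0.3],[0,0,0,0,0,0,0.3]]'
python3 - <<'E'
from h import *
o=robot.get_obs();q=o['tool_rot'];t=2*np.arctan2(q[1],q[0]);d=np.array([.4516,.2569])-o['position'][:2];print(np.degrees(t),o['position'],'shift cm',100*d@[np.cos(t),np.sin(t)],100*d@[np.sin(t),-np.cos(t)])
E
```

```text
time: 28.0
position: [0.575, 0.3627, 0.3403]
tool_rot: [0.902, 0.256, -0.335, 0.096]
ft_force: [-0.4, -0.9, -0.1]
grip_width: 0.0869
grip_force: 0.0
time: 28.62
position: [0.5755, 0.363, 0.3716]
tool_rot: [0.962, 0.273, 0.007, -0.001]
ft_force: [-0.6, -0.6, -0.1]
grip_width: 0.0752
grip_force: 0.0
time: 29.25
position: [0.452, 0.2564, 0.369]
tool_rot: [0.976, 0.219, 0.004, -0.0]
ft_force: [-0.2, 0.5, 0.1]
grip_width: 0.0609
grip_force: 0.0
25.257491608304232 [0.45196132 0.25641994 0.36898724] shift cm -0.012193988377128573 -0.058833359719336654
```

```bash
python3 -m crank '[[0,-0.06,1.5,0,0,0,0.3],[0,0,1.5,0,0,0,0.3],[0,0,0,0,0,0,0.3]]'
python3 - <<'E'
from h import *
o=robot.get_obs();q=o['tool_rot'];print(q);t=2*np.arctan2(q[1],q[0]);d=np.array([.4516,.2569])-o['position'][:2];print(np.degrees(t),o['position'],'shift cm',100*d@[np.cos(t),np.sin(t)],100*d@[np.sin(t),-np.cos(t)])
E
```

```text
time: 29.62
position: [0.4509, 0.2569, 0.333]
tool_rot: [0.976, 0.219, -0.003, 0.0]
ft_force: [0.5, 0.3, -0.4]
grip_width: 0.061
grip_force: 0.0
[ 9.75772884e-01  2.18771255e-01 -2.52436125e-03  2.10813350e-04]
25.273828686465208 [0.45088413 0.2568731  0.33296278] shift cm 0.06588312253209946 0.02813170419937171
```

Well centred. I'll descend, grip the hub with moderate force and wind about 17° further.

```bash
python3 -m crank '[[0.04,0.02,1.8,0,0,0,0.3],[0,0,1.8,0,0,0,0.4],[0,0,0,0,0,0,0.6],[0,0,0,0,0,0,0.8],[0,0,0,0,0,0,0.8]]' 30; python3 -m crank '[[0,0,0,0,0,0,0.8],[0,0,0,0,0,0,0.8],[0,0,0,0,0,0,0.8]]'
python3 -c "
from h import *
o=robot.get_obs();print(o['position'],o['tool_rot'],o['moment'])"
```

```text
time: 30.25
position: [0.4525, 0.2571, 0.3001]
tool_rot: [0.976, 0.219, 0.001, -0.0]
ft_force: [0.1, 0.2, -0.2]
grip_width: 0.0301
grip_force: 0.0
time: 30.62
position: [0.4524, 0.2571, 0.3001]
tool_rot: [0.976, 0.219, 0.001, -0.0]
ft_force: [-0.7, 0.8, 4.5]
grip_width: 0.0278
grip_force: 30.0
[0.4524387  0.25705483 0.30008405] [ 9.75811210e-01  2.18613023e-01  9.05355370e-04 -9.04501426e-05] [-0.00191056 -0.01886393 -0.0109885 ]
```

```bash
python3 -m crank '[[0,0,0,0,0,0.15,0.8],[0,0,0,0,0,0.15,0.8],[0,0,0,0,0,0,0.8]]'
python3 -c "
from h import *
o=robot.get_obs();q=o['tool_rot'];print(o['position'],np.degrees(2*np.arctan2(q[1],q[0])),o['moment'])"
```

```text
time: 31.0
position: [0.4525, 0.2569, 0.3001]
tool_rot: [0.997, 0.071, 0.001, 0.0]
ft_force: [1.0, -1.1, 5.5]
grip_width: 0.0281
grip_force: 30.0
[0.4525411  0.25688355 0.30011988] 8.17171689073683 [-0.15610897 -0.0325241  -0.01581886]
```

```bash
python3 -m crank '[[0,0,0,0,0,-0.05,0.8],[0,0,-0.5,0,0,0,0.8],[0,0,-0.5,0,0,0,0.8],[0,0,0,0,0,0,0.8]]'
python3 -c "
from h import *
o=robot.get_obs();q=o['tool_rot'];print(o['position'],np.degrees(2*np.arctan2(q[1],q[0])),o['moment'])"
```

```text
time: 31.5
position: [0.4522, 0.257, 0.3096]
tool_rot: [0.995, 0.095, 0.0, -0.0]
ft_force: [2.1, 0.6, -0.5]
grip_width: 0.0278
grip_force: 30.0
[0.45223684 0.25696631 0.30961644] 10.943059275771938 [ 0.09797011 -0.40210132 -0.01366032]
```

```bash
python3 -m crank '[[0,0,-1.2,0,0,0,0.8],[0,0,-1.5,0,0,0,0.8],[0,0,-1.6,0,0,0,0.8],[0,0,0,0,0,0,0.8]]'; python3 -m crank '[[-2.4,1.55,0,0,0,0,0.8],[-2.4,1.55,0,0,0,0,0.8],[-2.4,1.53,0,0,0,0,0.8],[0,0,0,0,0,0,0.8],[0,0,0,0,0,0,0.8]]'
python3 -c "
from h import *
o=robot.get_obs();q=o['tool_rot'];t=2*np.arctan2(q[1],q[0]);d=np.array([.3902,.1978])-o['position'][:2];print(o['position'],np.degrees(t),'shift cm',100*d@[np.cos(t),np.sin(t)],100*d@[np.sin(t),-np.cos(t)])"
```

```text
time: 32.0
position: [0.4518, 0.2571, 0.3541]
tool_rot: [0.995, 0.095, 0.001, -0.0]
ft_force: [0.4, -0.2, -1.5]
grip_width: 0.0279
grip_force: 30.0
time: 32.62
position: [0.3904, 0.198, 0.3525]
tool_rot: [0.995, 0.095, 0.0, -0.0]
ft_force: [1.1, 0.4, -2.7]
grip_width: 0.0278
grip_force: 30.0
[0.39036913 0.19801454 0.35252549] 10.91649490070252 shift cm -0.020670312389154382 0.017863152846165894
```

```bash
python3 -m crank '[[0,0,1.5,0,0,0,0.8],[0,0,1.5,0,0,0,0.8],[0,0,0.3,0,0,0,0.8],[0,0,0.3,0,0,0,0.8],[0,0,0,0,0,0,0.8]]'; python3 -m crank '[[0,0,0.3,0,0,0,0.8],[0,0,0.3,0,0,0,0.8],[0,0,0.3,0,0,0,0.8],[0,0,0,0,0,0,0.8]]'; python3 -m crank '[[0,0,0.3,0,0,0,0.8],[0,0,0.3,0,0,0,0.8],[0,0,0,0,0,0,0.8]]'
```

```text
time: 33.25
position: [0.3904, 0.198, 0.3166]
tool_rot: [0.995, 0.095, 0.0, -0.0]
ft_force: [0.6, 0.3, -1.7]
grip_width: 0.0277
grip_force: 30.0
time: 33.75
position: [0.3899, 0.1977, 0.3071]
tool_rot: [0.995, 0.095, -0.0, 0.0]
ft_force: [0.1, 0.4, -2.0]
grip_width: 0.0276
grip_force: 30.0
time: 34.12
position: [0.3899, 0.1977, 0.3011]
tool_rot: [0.995, 0.095, -0.0, 0.0]
ft_force: [0.1, -0.5, -3.1]
grip_width: 0.0279
grip_force: 30.0
```

```bash
python3 -m crank '[[0,0,0.15,0,0,0,0.8],[0,0,0.1,0,0,0,0.8],[0,0,0,0,0,0,0.8]]'; python3 -m crank '[[0,0,0.05,0,0,0,0.8],[0,0,0,0,0,0,0.8]]'; python3 -m crank '[[0,0,0.05,0,0,0,0.8],[0,0,0,0,0,0,0.8]]'
```

```text
time: 34.5
position: [0.39, 0.1978, 0.2988]
tool_rot: [0.995, 0.095, -0.0, 0.0]
ft_force: [-1.1, -0.3, -2.6]
grip_width: 0.0277
grip_force: 30.0
time: 34.75
position: [0.3901, 0.1978, 0.2984]
tool_rot: [0.995, 0.095, 0.0, -0.0]
ft_force: [-0.1, -0.2, -2.0]
grip_width: 0.0277
grip_force: 30.0
time: 35.0
position: [0.3901, 0.1978, 0.2981]
tool_rot: [0.995, 0.095, 0.0, -0.0]
ft_force: [-1.6, -0.7, 1.3]
grip_width: 0.0273
grip_force: 30.0
```

Contact at 0.298 m: the crank is on its washer. I'll release, lift clear and look at the pointer again for a final check.

```bash
python3 -m crank '[[0,0,0,0,0,0,0.5],[0,0,0,0,0,0,0.3],[0,0,0,0,0,0,0.3],[0,0,-3.5,0,0,0,0.3],[0,0,-3.5,0,0,0,0.2]]'; python3 -m crank '[[0,0,0,0,0,-0.1815,0],[0,0,0,0,0,-0.1815,0],[6.1,-1.07,0,0,0,0,0],[6.1,-1.07,0,0,0,0,0],[6.1,-1.07,0,0,0,0,0]]'; python3 -m crank '[[6.1,-1.07,0,0,0,0,0],[0,0,0,0,-0.18,0,0],[0,0,0,0,-0.18,0,0],[0,0,0,0,-0.18,0,0],[0,0,0,0,-0.18,0,0]]';python3 -m crank '[[2.1,0,2.4,0,0,0,0],[2.1,0,2.4,0,0,0,0],[2.1,0,2.4,0,0,0,0],[2.2,0,0.14,0,-0.13,0,0],[2.2,0,0.14,0,-0.13,0,0]]';python3 -m crank '[[2.2,0,0.14,0,-0.13,0,0],[0,0,0,0,0,0,0],[0,0,0,0,0,0,0]]'; python3 m.py
```

```text
time: 35.62
position: [0.3899, 0.1977, 0.3684]
tool_rot: [0.995, 0.095, -0.001, 0.0]
ft_force: [1.1, -0.5, 0.1]
grip_width: 0.0643
grip_force: 0.0
time: 36.25
position: [0.5302, 0.3226, 0.3679]
tool_rot: [0.962, 0.273, 0.0, 0.0]
ft_force: [0.8, 0.0, 0.3]
grip_width: 0.0871
grip_force: 0.0
time: 36.88
position: [0.5754, 0.3627, 0.3679]
tool_rot: [0.899, 0.256, -0.341, 0.097]
ft_force: [-0.3, 0.3, -1.2]
grip_width: 0.0866
grip_force: 0.0
time: 37.5
position: [0.6, 0.3779, 0.239]
tool_rot: [0.848, 0.241, -0.454, 0.129]
ft_force: [0.4, -0.2, 0.2]
grip_width: 0.0871
grip_force: 0.0
time: 37.88
position: [0.6091, 0.3836, 0.2209]
tool_rot: [0.818, 0.232, -0.506, 0.144]
ft_force: [-0.4, 1.5, 0.0]
grip_width: 0.087
grip_force: 0.0
[258.88456096 174.01359187]
[(array([266, 166,  34,  11, 256], dtype=int32), array([283.08203125, 170.61328125]))]
from 250 158
[[ 18  23  21  66 119 124 128 118 120 123 124 128 126 126 123 125 129 152 152 158 156 154]
 [  2  17  25  68 126 122 127 123 126 125 126 130 126 124 121 128 131 153 152 155 157 151]
 [ 20  22  20  60 126 125 122 120 122 130 130 125 123 126 
[... 1746 characters left out ...]
53 147 145 141]
 [147 148 140 110 122 116  81  42  43  52  62  64  68  68  73  81 114  96  94  85  80  80]
 [151 150 138 106 124 134 130 113 114 117 115 118 120 125 121 125 132 114 111 120 129 123]
 [152 150 133 103 124 132 136 134 134 135 139 135 135 138 136 136 137 153 149 153 155 155]
 [146 150 139 100 120 131 133 127 136 132 135 136 136 134 135 133 137 158 156 149 153 152]]
red from 162
[[ 9 10 14 18 15]
 [11 13 19 18 20]
 [ 9 11 19 20 18]
 [10 15 20 19 16]
 [10 12 14 15 15]
 [ 8 12 35 38 40]
 [12 29 65 65 68]
 [10 44 66 69 70]
 [ 8 42 66 65 70]
 [11 41 67 68 73]
 [10 41 65 71 78]
 [12 38 70 69 77]
 [ 9 27 60 62 66]
 [ 9 14 35 28 27]
 [10 10 20 20 20]
 [ 9 13 17 18 17]
 [11 13 20 18 22]]
```

The pointer rose a further 0.6 mm and is now level with the clip to about 0.1 mm. The crank's contact height matches the stub seat. The job is done, so I'll hand it in.

```bash
python3 -c "
from rig import ticket
print(ticket.hand_in())"
```

```text
the job is handed in; nothing more can be done
None
```

The job is handed in at about 38 s: the crank seated on the screw without forcing, the head is wound up until its pointer measures level with the red clip (within about 0.1 mm by camera), and the crank is back down on its stub; I did not re-check the vial and bottles by camera, but felt no contact with them.

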